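# Load-test a grinder return spring and sort it

## Robot

A 6-joint arm with a two-finger parallel gripper is mounted at the origin on the work surface. World frame = base frame: x ahead of the robot, y to its left, z up, the work surface at z = 0. Lengths are in m, angles in rad, forces in N, time in s.
With the tool pointing down it reaches from about 0.275 to 0.825 m from the base axis. Payload 4.9 kg.
Tool frame: the origin (TCP) lies midway between the tips of the shut fingers; the grasp point (between the pads) lies 19 mm behind it (grip_point_offset is the distance from the TCP to the grasp point, in m); z points along the fingers, x is the direction in which the jaws open and shut, and the axes are right-handed (so a half turn about z gives the same grasp; the last joint's range is limited). The gripper opens to 85 mm and grips with 20 to 120 N. Pads are 22 mm wide; open, the fingers measure 114 mm over their backs; the gripper's body (76 mm by 85 mm) begins 54 mm behind the grasp point. The pads swing forward as they close: fully open they stand 13 mm farther back than shut.
Start: joints at [1.123, 0.326, -0.193, 1.052, 0, 1.437], TCP at [0.17, 0.523, 0.231] pointing down, gripper open.
Joint ranges: [-2.65, 2.65], [-0.97, 1.79], [-1.3, 1.35], [-1.93, 2.1], [-1.47, 1.37], [-3.14, 3.14]. Speed limits (rad/s): [2.57, 2.57, 3.14, 3.14, 3.14, 3.14].

## Interface

Orientations are given as a rotation vector (axis times angle).
In Python, from cell import * gives the robot as it stands. Calls block until the motion is done:
- movep(position, orientation): joint-space move of the TCP to a pose.
- move_l(position, velocity=0.15, rot=None, until_force=None): straight line of the TCP; rot=None keeps the orientation; velocity is the mean speed in m/s. With until_force (N) it stops when the force on the tool has changed by that much, and returns True; else False.
- set_joints(angles): joint-space move.
- let_go() and grab(newtons=None): open the fingers fully, or close them until they stop; newtons is the grip in N (None keeps the last).
- sleep(seconds).
- ik(position, orientation): joint angles nearest the present ones, or None.
- get_state(): the state.
- grab_frame(name): name is "side" or "top" or "wrist"; returns a dict with "img" (400x640x3 uint8, red, green, blue), "fx", "fy", "cx", "cy" (pixels), "k1" (the pictures are not rectified: a ray, as slopes to the right and down, at radius r is drawn at 1 + k1 r^2 times it, then the intrinsics apply), "cam_to_world" (4x4, takes a point from camera to world coordinates); the wrist camera has in their place "T_tool_cam" (4x4, takes a point from camera to tool coordinates, whose origin is the TCP and whose axes are the tool frame's). Camera axes: x right, y down, z forward; pixel columns grow to the right and rows downward; lengths in m; the calibration is good to about 2 mm. A picture is of the moment at which its call begins: read the wrist's pose just before it. There is no depth.
A pose or a line that the arm cannot do raises MotionError and nothing moves.
- sign_off(): hands the job in, once; it reports no verdict.
Trained networks look in the newest picture that a camera, given by its name, has taken for a name from the list of things; names that differ only in an ending like _2 or _b are one class to them, and where a whole thing is asked for, a point or a joint stands for the part that bears it (a point fixed in the world has none). Each returns a list of dicts, best first, with "score" (0 to 1); they miss things now and then, are a little off and sometimes report something else, mostly with a low value. They report only what shows in the picture. A call takes as long as a camera call.
- spot_in(camera, name): "centre" ([column, row] in pixels, amid what is visible of it).
- silhouettes(camera, name): "mask" (400x640 bool, what is visible of it) and "centre" ([column, row] in pixels, amid what is visible of it).
- tip_of(camera, name): "centre" ([column, row] in pixels: a listed point, or the origin of a listed thing).
The state is a dict: "clock": time; "q": joint angles; "joint_velocities": joint speeds; "tau": joint torques, N m; "position": TCP position; "eef_rot": TCP orientation; "contact_force": force on the tool from outside, world axes, zero at the start; "wrist_torque": the same for the moment, N m; "finger_gap": opening from 0.0 (shut) to 1.0 (fully open).
Only numpy, scipy, OpenCV 4.12 (cv2) and the standard library are available. Lean on these libraries where they do the work, as an engineer would, in place of code of your own. Each camera call takes 0.05 s, during which the arm holds its last target. There are 200 camera calls.

## Task

Test the return spring lying in the bench spring tester: push the carriage by its knob to squeeze the spring against the fixed plate with about 15 N for about a second, never more than 20 N, then slide the carriage back open. The rider stays where the carriage pushed it, so do not touch it: if its fin stopped short of the fixed mark fin, the spring is good and goes into the round pan; if it was pushed past the mark, the spring is weak and goes into the rectangular scrap tray. Leave the hammer, the jar and the channel offcut alone.

Things in the scene. Friction and masses are not known exactly. Their poses are not given: they have to be found in the camera images.
- tester: Spring tester on the bench, fixed: steel base 180 x 225 x 12 mm, x -50 to 130, y -100 to 125 mm about the origin, which lies at bench height under the slide axis. Own y = slide axis. At x 0: fixed plate (50 mm wide, y -75 to -50, top z 72), then two level rods carrying the spring, then the carriage, then a block (top z 40). At x 78 to 102 mm: rail with rider, top z 48; mark at x 120, top z 51.
- plate_face (a point): Point on the fixed plate's pressing face, on the spring's axis, 47 mm above the bench; tester axes. The spring is squeezed towards tester -y against this face. The rods, 8 mm thick, at x -8 and +8 mm with their axes 30 mm above the bench, are free on both sides: fingertips can reach down beside the spring to 14 mm above the bench.
- carriage: Carriage of the tester, slides along tester y, tester axes. Origin at bench height under its pressing face (50 wide, 26 to 72 mm above the bench). Fully open the face is 100 mm from the fixed plate; it can close to 30 mm. No spring of its own: about 0.6 N of friction, plus 0.5 N while pushing the rider, and it stays where it is left. Open again means 70 mm gap or more.
- knob (a point): Centre of the carriage's upright round black plastic knob, 20 mm in diameter, 40 mm tall (74 to 114 mm above the bench, this point 94 mm), 22 mm behind the pressing face. The metal below it has its top 72 mm above the bench, the spring's top is at 62 mm. Pinch or push the knob towards tester -y; the force on it, less the friction, is the load on the spring.
- spring: Plain steel coil spring with flat end discs, loose on the tester's rods, 30 mm in diameter, along its own y. Origin on its axis at the foot (the end near the fixed plate, 2 to 6 mm off it at the start). New it is 68 mm long, but it has sagged by 0 to 14 mm, unknown before the test. Stiffness about 3 N per mm. Weighs about 90 g.
- spring_mid (a point): Point on the spring's axis 30 mm from its foot: its middle, where to grip it across its diameter from above.
- rider_fin (a point): Fin, 3 mm thick, on the rider; this point is in the middle of its thickness, 45 mm above the bench; tester axes. Compare it with the mark fin along tester y.
- mark_fin (a point): Fixed steel fin, 3 mm thick, on a post beside the rail: the reference mark, for a gap of 56 mm. This point: middle of its thickness; tester axes. Rider fin at larger tester y than this: stopped short, spring good. At smaller y: past the mark, spring weak. Within 1.5 mm of the mark either verdict is accepted.
- rider: Small aluminium rider, 24 x 12 mm, 45 mm above the bench, on the scale rail 90 mm to the tester's +x side. An arm of the carriage pushes it towards tester -y and leaves it there, so it shows the shortest length to which the spring was squeezed. Origin at bench height under its fin; tester axes. The robot must not touch it.
- pan: Round dark steel pan for good springs, fixed: 140 mm in diameter, 30 mm high, wall 3 mm, floor 4 mm thick. Origin at the centre of its underside.
- tray: Rectangular dark steel scrap tray, fixed: 150 (x) x 130 (y) x 30 mm high, walls and floor 4 mm. Origin at the centre of its underside.
- hammer: Bystander: hammer lying on the bench, 280 mm long, handle to its own -x; leave it alone.
- grease: Bystander: closed amber glass jar, 70 mm in diameter, 85 mm tall, origin under its centre; leave it alone.
- offcut: Bystander: offcut of rusty steel channel, 90 x 50 x 36 mm, origin under its centre; leave it alone.

How it is judged:
On the way:
1. The carriage squeezes the spring with 12 to 18 N for 0.8 s (contact force between carriage and spring between 12 and 18 N), for 0.8 s.
At the end, for the whole second after the job is handed in: The spring rests in the round pan if the rider's fin stopped short of the mark fin, or in the rectangular tray if it was pushed past it (within 1.5 mm of the mark either is accepted); the carriage is back open (gap to the plate over 68 mm), everything released and at rest ((((horizontal distance between spring_mid and pan below 0.062 m and height (world z) of spring_mid below 0.05 m) and y of rider_fin in the frame of mark_fin above -0.0015 m) or ((x of spring_mid in the frame of tray between -0.07 and 0.07 m and y of spring_mid in the frame of tray between -0.06 and 0.06 m and height (world z) of spring_mid below 0.05 m) and y of rider_fin in the frame of mark_fin below 0.0015 m)) and y of carriage in the frame of plate_face above 0.068 m and linear speed of spring below 0.02 m/s); the robot touches nothing.
It fails at once if The spring is squeezed with more than 20 N (contact force between carriage and spring above 20 N).
It fails at once if The robot touches the rider (contact force between any of the fingers, the arm and rider above 0.3 N).
It fails at once if The hammer, the jar or the offcut is moved by more than 30 mm (distance of any of hammer, grease, offcut from where it was at the start of the episode above 0.03 m).
It also fails if it takes over 54 s, if anything falls off the work surface, if the arm or the gripper's body presses on something with over 40 N, if the wrist force passes 120 N, or if a joint passes its speed limit or range.

## Working session

There is one attempt and no reset: what is moved stays moved. The work goes in short steps, each a Python script; the robot and the scene stay as the last script left them, time stands still between calls to the robot, and variables do not carry over. Pictures are saved under pics/ and viewed, about 8 in all and at most 12, crops included, and the job is handed in when it is done.

```bash
ls; mkdir -p pics; cat > h.py <<'E'
from cell import *
import numpy as np, cv2
from scipy.spatial.transform import Rotation as R
def und(f,px):
    K=np.array([[f["fx"],0,f["cx"]],[0,f["fy"],f["cy"]],[0,0,1]])
    p=cv2.undistortPoints(np.array([[px]],float),K,np.array([f["k1"],0,0,0.]))[0,0]
    return np.array([p[0],p[1],1.])
def snap(cam):
    s=get_state(); f=grab_frame(cam)
    if cam=="wrist":
        T=np.eye(4);T[:3,:3]=R.from_rotvec(s["eef_rot"]).as_matrix();T[:3,3]=s["position"]
        f["T"]=T@np.array(f["T_tool_cam"])
    else: f["T"]=np.array(f["cam_to_world"])
    return f
def ray(f,px):
    d=f["T"][:3,:3]@und(f,px); return f["T"][:3,3],d/np.linalg.norm(d)
def at_z(f,px,z):
    o,d=ray(f,px); return o+d*(z-o[2])/d[2]
def tri(rs):
    A=sum(np.eye(3)-np.outer(d,d) for o,d in rs); b=sum((np.eye(3)-np.outer(d,d))@o for o,d in rs)
    X=np.linalg.solve(A,b); return X,max(np.linalg.norm((np.eye(3)-np.outer(d,d))@(X-o)) for o,d in rs)
def save(f,n): cv2.imwrite("pics/"+n+".png",cv2.cvtColor(f["img"],cv2.COLOR_RGB2BGR))
E
python3 - <<'E'
from h import *
fs={c:snap(c) for c in("side","top","wrist")}
for c,f in fs.items(): save(f,c+"0"); print(c,f["T"][:3,3].round(3))
for n in "tester plate_face carriage knob spring spring_mid rider_fin mark_fin pan tray hammer grease offcut".split():
    rs=[]
    for c,f in fs.items():
        t=tip_of(c,n)
        if t: rs.append(ray(f,t[0]["centre"])); print(n,c,np.round(t[0]["centre"],0),round(t[0]["score"],2),at_z(f,t[0]["centre"],0).round(3))
    if len(rs)>1: print("   tri",*[np.round(v,4) for v in tri(rs)])
print(get_state())
E
```

```text
pics
side [0.324 0.477 0.711]
top [ 0.434 -0.006  0.994]
wrist [0.101 0.546 0.372]
tester side [353. 245.] 0.69 [0.508 0.025 0.   ]
tester top [308. 248.] 0.76 [0.505 0.034 0.   ]
   tri [0.5043 0.0333 0.0139] 0.0004
plate_face side [362. 218.] 0.66 [ 0.527 -0.055  0.   ]
plate_face top [332. 236.] 0.64 [ 0.534 -0.026  0.   ]
   tri [ 0.5239 -0.0274  0.0357] 0.0068
carriage side [349. 257.] 0.87 [0.499 0.059 0.   ]
carriage top [296. 250.] 0.72 [0.499 0.065 0.   ]
   tri [0.4978 0.0639 0.0084] 0.0012
knob side [352. 243.] 0.82 [ 0.512  0.023 -0.   ]
knob top [283. 255.] 0.56 [0.486 0.097 0.   ]
   tri [0.4832 0.0871 0.1019] 0.0022
spring side [361. 218.] 0.6 [ 0.529 -0.054  0.   ]
spring top [327. 240.] 0.66 [ 0.526 -0.014  0.   ]
   tri [ 0.5175 -0.0146  0.0517] 0.0034
spring_mid side [355. 228.] 0.56 [ 0.527 -0.021  0.   ]
spring_mid top [317. 243.] 0.72 [0.516 0.012 0.   ]
   tri [0.5134 0.011  0.0457] 0.0008
rider_fin side [307. 229.] 0.65 [0.622 0.045 0.   ]
rider_fin top [291. 208.] 0.6 [0.607 0.08  0.   ]
   tri [0.599  0.0762 0.0523] 0.0012
mark_fin side [303. 223.] 0.55 [0.6
[... 753 characters left out ...]
 [ 0.7803  0.0608 -0.0138] 0.005
{'clock': 2.1, 'q': array([ 1.12280648e+00,  3.26209130e-01, -1.92605978e-01,  1.05196669e+00,
       -5.33300655e-07,  1.43661165e+00]), 'joint_velocities': array([ 0.00087061, -0.0007191 ,  0.00166862, -0.00118243, -0.00139842,
       -0.00019024]), 'tau': array([ 6.25584653e-04, -4.43320262e+01,  2.62753451e+01,  1.15775911e-03,
       -9.62812396e-05,  7.65315662e-06]), 'position': array([0.16976708, 0.52317171, 0.23127359]), 'eef_rot': array([-2.54126968e+00, -1.84702801e+00, -2.04850782e-05]), 'contact_force': array([-0.42739772,  0.14364975, -0.35099998]), 'wrist_torque': array([-0.0438288 , -0.00925999,  0.01638819]), 'finger_gap': 1.0040518927870714}
```

View pics/top0.png

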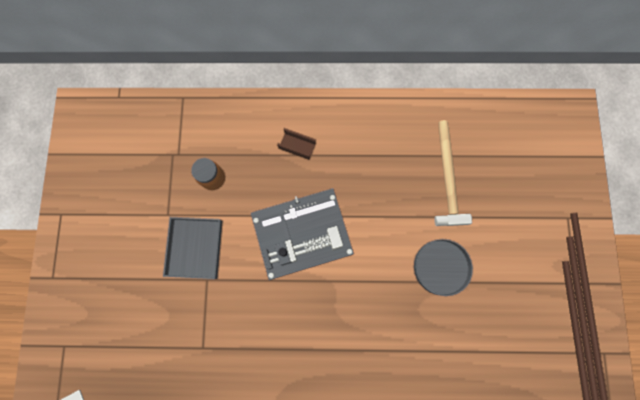

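View pics/side0.png

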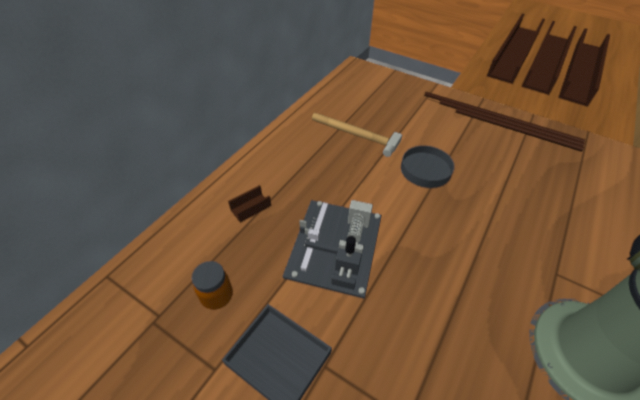

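```bash
cat >> h.py <<'E'
def rot(yaw,flip=False):
    a=yaw+(np.pi if flip else 0); c,s=np.cos(a),np.sin(a)
    return R.from_matrix(np.array([[c,s,0],[s,-c,0],[0,0,-1]])).as_rotvec()
E
python3 - <<'E'
from h import *
yaw=np.radians(17.5)
q0=get_state()["q"]
for fl in(0,1):
    r=rot(yaw,fl); q=ik([.5,.05,.2],r); print(fl,None if q is None else np.round(q,2))
f=snap("wrist");print(np.round(f["T_tool_cam"],3),f["fx"])
fl=min((0,1),key=lambda k:abs(ik([.5,.05,.2],rot(yaw,k))[5]))
P=np.array(f["T_tool_cam"])[:3,3]
r=rot(yaw,fl);M=R.from_rotvec(r).as_matrix()
off=M@np.array([P[0],P[1],0])
rec={}
fs=[]
for k,c in enumerate([(.505,.02),(.53,.07)]):
    movep([c[0]-off[0],c[1]-off[1],.20],r)
    f=snap("wrist"); save(f,f"w{k}"); fs.append(f)
    for n in "plate_face carriage knob spring spring_mid rider_fin mark_fin".split():
        t=tip_of("wrist",n)
        if t: rec.setdefault(n,[]).append(ray(f,t[0]["centre"])); print(k,n,np.round(t[0]["centre"],0),round(t[0]["score"],2))
for n,v in rec.items():
    if len(v)>1: print(n,*[np.round(x,4) for x in tri(v)])
print(get_state()["clock"],fl)
E
```

```text
0 [-0.05  0.26 -0.36  0.94  0.    1.22]
1 [-0.05  0.26 -0.36  0.94  0.   -1.92]
[[ 1.    -0.001 -0.     0.001]
 [ 0.001  0.959  0.283 -0.072]
 [-0.    -0.283  0.959 -0.141]
 [ 0.     0.     0.     1.   ]] 277.8426941745233
0 plate_face [323. 159.] 0.82
0 carriage [322.  68.] 0.82
0 knob [327.  20.] 0.85
0 spring [325. 152.] 0.8
0 spring_mid [322. 123.] 0.62
0 rider_fin [432.  87.] 0.88
0 mark_fin [440. 109.] 0.58
1 plate_face [285. 196.] 0.6
1 carriage [292. 103.] 0.57
1 knob [280.  76.] 0.77
1 spring [287. 190.] 0.58
1 spring_mid [287. 163.] 0.88
1 rider_fin [391. 130.] 0.73
1 mark_fin [400. 146.] 0.89
plate_face [ 0.5212 -0.0185  0.0606] 0.0004
carriage [ 0.4923  0.074  -0.0297] 0.0003
knob [0.4894 0.091  0.0924] 0.0003
spring [ 0.5211 -0.0123  0.0564] 0.0006
spring_mid [0.5112 0.0139 0.0442] 0.001
rider_fin [0.6046 0.08   0.0456] 0.001
mark_fin [0.6258 0.066  0.0314] 0.0007
5.6833 0
```

View pics/w1.png

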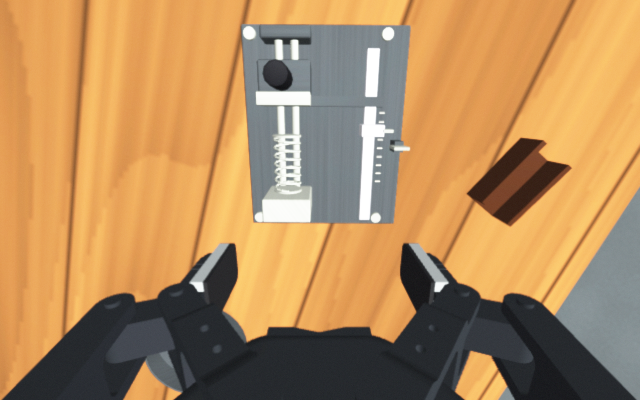

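```bash
cat >> h.py <<'E'
yaw=np.radians(17.5); RT=rot(yaw)
U=np.array([np.cos(yaw),np.sin(yaw),0]); V=np.array([-np.sin(yaw),np.cos(yaw),0]); Z=np.array([0,0,1.])
E
python3 - <<'E'
from h import *
k=.4925*U-.061*V
movep(k+.15*Z,RT)
move_l(k+.080*Z,.15)
s=get_state(); b=s["contact_force"]; print("base",b@U,b@V,b[2],s["position"]@V)
grab(60)
s=get_state(); f=s["contact_force"]-b; print("grip",f@U,f@V,f[2],s["finger_gap"],s["position"]@U,s["position"]@V,s["clock"])
np.save("b.npy",b)
fr=snap("wrist"); save(fr,"grip")
E
```

```text
base 0.08935582521731772 0.21346724093588898 0.16061221352735539 -0.06178685839004686
grip -0.9430041189744132 -0.015876069424603952 5.707802619596681 0.21692400336123482 0.492787292239507 -0.06101617180641887 7.475
```

View pics/grip.png

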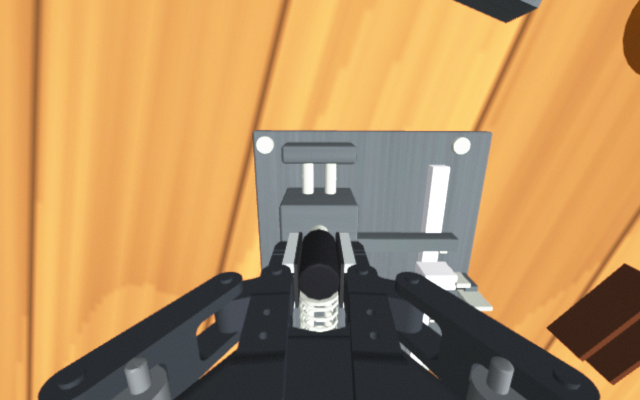

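```bash
python3 - <<'E'
from h import *
b=np.load("b.npy")
s=get_state(); p0=s["position"]; z0=p0[2]
def rd(n=3):
    F=[]
    for _ in range(n): F.append((get_state()["contact_force"]-b)@V); sleep(.02)
    return np.mean(F)
hit=move_l(p0-.055*V,.02,until_force=4)
s=get_state(); print(hit,"trav",(p0-s["position"])@V,"F",rd(),s["clock"],(s["contact_force"]-b).round(2))
t=s["position"].copy(); F=rd()
hist=[]
for i in range(30):
    if F>=15.2: break
    d=.0012 if F<8 else (.0006 if F<12.5 else .0003)
    t=t-d*V; move_l(t,.01); F=rd(); hist.append((round((p0-get_state()["position"])@V*1e3,2),round(F,1)))
print(hist)
t0=get_state()["clock"]; G=[]
while get_state()["clock"]-t0<1.2: G.append(round(rd(2),2)); sleep(.06)
print("hold",G, get_state()["clock"])
E
```

```text
True trav 0.03334576280641101 F 2.6161909586595926 9.1917 [-0.67  2.54  5.1 ]
[(np.float64(33.82), np.float64(4.5)), (np.float64(34.54), np.float64(6.4)), (np.float64(35.16), np.float64(8.5)), (np.float64(35.34), np.float64(9.6)), (np.float64(35.63), np.float64(10.2)), (np.float64(35.9), np.float64(11.1)), (np.float64(36.24), np.float64(11.9)), (np.float64(36.52), np.float64(13.0)), (np.float64(36.6), np.float64(14.0)), (np.float64(36.73), np.float64(13.9)), (np.float64(36.88), np.float64(14.6)), (np.float64(37.04), np.float64(14.8)), (np.float64(37.17), np.float64(15.5))]
hold [np.float64(14.85), np.float64(16.08), np.float64(16.02), np.float64(15.6), np.float64(15.58), np.float64(15.32), np.float64(15.55), np.float64(15.65), np.float64(15.2), np.float64(15.09), np.float64(15.54), np.float64(15.48), np.float64(15.59), np.float64(15.48)] 14.5083
```

```bash
python3 - <<'E'
from h import *
p=get_state()["position"]
move_l(p+(-.063-p@V)*V,.05)
s=get_state();print(s["position"]@V,s["contact_force"],s["clock"])
let_go()
p=s["position"]; move_l(p+.08*Z,.15)
rec={}
T=.4925*U-.105*V
for k,d in enumerate([(0.03,.09),(0.06,.05)]):
    # camera 72 mm to +V of the TCP
    movep(T+d[0]*U+(d[1]-.072-.05)*V+.20*Z,RT)
    f=snap("wrist"); save(f,f"x{k}")
    for n in "plate_face carriage knob spring spring_mid rider_fin mark_fin".split():
        t=tip_of("wrist",n)
        if t: rec.setdefault(n,[]).append(ray(f,t[0]["centre"])); print(k,n,np.round(t[0]["centre"],0),round(t[0]["score"],2))
for n,v in rec.items():
    if len(v)>1:
        X,e=tri(v); print(n,"u,v,z",(X@U).round(4),(X@V).round(4),X[2].round(4),round(e,4))
print(get_state()["clock"])
E
python3 -c "
import cv2;i=cv2.imread('pics/x1.png');cv2.imwrite('pics/x1c.png',cv2.resize(i[0:260,160:480],None,fx=2.2,fy=2.2,interpolation=2))"
```

```text
-0.06292446159025485 [-0.88497302  0.753219    2.70504392] 15.45
0 plate_face [292. 218.] 0.8
0 carriage [294. 129.] 0.78
0 knob [284. 110.] 0.71
0 spring [296. 215.] 0.65
0 spring_mid [292. 188.] 0.62
0 rider_fin [392. 175.] 0.62
0 mark_fin [402. 172.] 0.79
1 plate_face [261. 180.] 0.68
1 carriage [267.  90.] 0.83
1 knob [250.  60.] 0.58
1 spring [265. 182.] 0.78
1 spring_mid [261. 151.] 0.84
1 rider_fin [363. 132.] 0.54
1 mark_fin [373. 132.] 0.63
plate_face u,v,z 0.4939 -0.1697 0.0636 0.0002
carriage u,v,z 0.4951 -0.0798 0.0118 0.0013
knob u,v,z 0.4918 -0.0595 0.0724 0.0011
spring u,v,z 0.4955 -0.1752 0.0427 0.0012
spring_mid u,v,z 0.4928 -0.1412 0.0497 0.0
rider_fin u,v,z 0.5945 -0.1213 0.0732 0.0009
mark_fin u,v,z 0.606 -0.1208 0.0657 0.0004
18.3583
```

View pics/x1c.png

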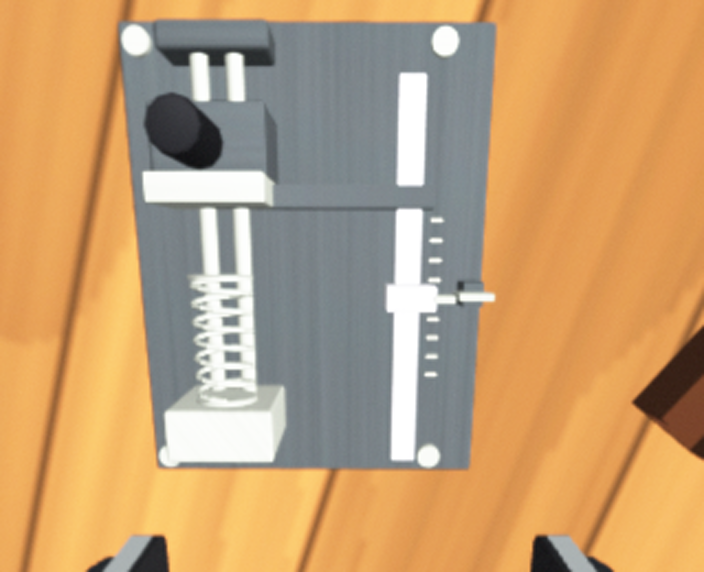

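```bash
python3 - <<'E'
from h import *
P=.602*U+(-.122-.072)*V
movep(P+.12*Z,RT); move_l(P+.085*Z,.1)
f=snap("wrist"); save(f,"fin")
c=f["T"][:3,3]; print("cam u,v,z",c@U,c@V,c[2])
for n in("rider_fin","mark_fin"):
    t=tip_of("wrist",n)[0]; X=at_z(f,t["centre"],.046); print(n,t["centre"],X@U,X@V)
cx,cy=map(int,t["centre"]);y0,x0=max(cy-40,0),cx-60
cv2.imwrite("pics/finc.png",cv2.resize(cv2.cvtColor(f["img"],4)[y0:y0+80,x0:x0+100],None,fx=7,fy=7,interpolation=cv2.INTER_NEAREST)); print(x0,y0,get_state()["clock"])
E
```

```text
cam u,v,z 0.6023915797900863 -0.12088114252228731 0.22741749325999924
rider_fin [315.9, 121.2] 0.6007996356127998 -0.12521929886886707
mark_fin [333.3, 120.5] 0.6117694367224875 -0.12480194524724751
273 80 19.475
```

View pics/finc.png

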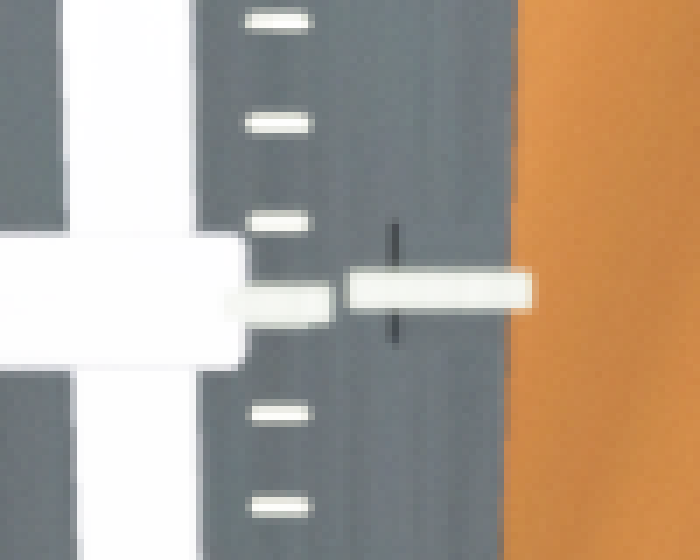

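The fins' rows in the crop are about 305 for the rider and 291 for the mark, roughly 2 px apart. That puts the rider about 1.2 mm past the mark towards -y, so the spring is weak (borderline) and goes in the tray. Next I grip the spring.

```bash
python3 - <<'E'
from h import *
p=get_state()["position"]; move_l(p+.05*Z,.15)
S=.4925*U-.141*V
movep(S+.13*Z,RT); hit=move_l(S+.033*Z,.1,until_force=8)
grab(25); s=get_state(); print(hit,s["finger_gap"],s["position"],s["contact_force"],s["clock"])
move_l(S+.17*Z,.15); s=get_state(); print(s["finger_gap"],s["clock"])
f=snap("wrist"); save(f,"lift")
g=snap("top"); save(g,"top1"); m=silhouettes("top","tray")
if m:
    mm=m[0]["mask"].astype(np.uint8); cs=max(cv2.findContours(mm,0,2)[0],key=cv2.contourArea); print(cv2.minAreaRect(cs), at_z(g,m[0]["centre"],.015))
E
```

```text
False 0.34096930843586454 [0.51221284 0.01360787 0.03334326] [-0.9129168   0.15892474  4.07990748] 22.1917
0.33861441978764295 23.2583
((192.94415283203125, 247.28173828125), (56.356414794921875, 61.55745315551758), 4.085616588592529) [0.49300426 0.33129071 0.015     ]
```

View pics/lift.png

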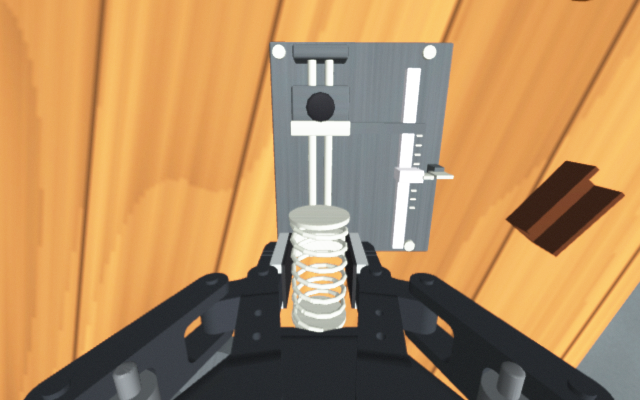

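```bash
python3 - <<'E'
from h import *
C=np.array([.496,.327,0]); r=rot(-.06)
movep(C+.15*Z,r); hit=move_l(C+.012*Z,.1,until_force=6)
s=get_state(); print(hit,s["position"],s["contact_force"],s["clock"])
let_go(); sleep(.3); move_l(s["position"]+.12*Z,.1)
movep(C+.17*Z-.13*np.array([1,0,0])*0 +np.array([0,-.12,0]),r)
f=snap("top"); save(f,"end"); 
sd=snap("side"); save(sd,"ends")
for c,ff in(("top",f),("side",sd)):
    for n in("spring_mid","knob","carriage"):
        t=tip_of(c,n); 
        if t: print(c,n,t[0]["centre"],t[0]["score"],at_z(ff,t[0]["centre"],{"spring_mid":.019,"knob":.094,"carriage":0}[n]))
s=get_state();print(s["clock"],s["contact_force"])
a=cv2.resize(cv2.cvtColor(f["img"],4)[150:300,120:370],None,fx=2.5,fy=2.5);b=cv2.resize(cv2.cvtColor(sd["img"],4)[200:400,180:430],None,fx=1.3,fy=1.3)
o=np.zeros((600,640,3),np.uint8);o[:300,:500]=cv2.resize(a,(500,300));o[300:600,:375]=cv2.resize(b,(375,300));cv2.imwrite("pics/endc.png",o)
E
```

```text
False [0.49653932 0.3272824  0.01268753] [ 0.39587064  0.17596006 -0.52848726] 26.1417
top knob [284.1, 254.1] 0.93 [0.4828866 0.0852957 0.094    ]
top carriage [293.2, 249.6] 0.8 [0.49966715 0.07173055 0.        ]
side spring_mid [279.9, 354.0] 0.64 [0.49932846 0.31945049 0.019     ]
side knob [349.9, 244.5] 0.54 [0.48901904 0.08712555 0.094     ]
side carriage [345.3, 257.5] 0.63 [ 5.05724573e-01  6.41668858e-02 -1.11022302e-16]
29.3583 [ 0.11762324  0.43406316 -0.91214415]
```

View pics/endc.png

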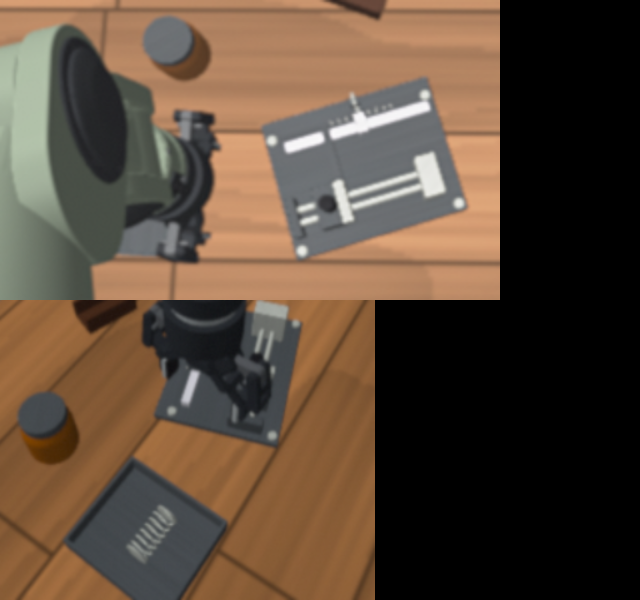

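```bash
python3 -c "
from cell import *
print(sign_off())"
```

```text
the job is handed in; nothing more can be done
None
```

I squeezed the spring, judged it weak, put it in the scrap tray and handed the job in at about 29 s on the robot's clock; no verdict was reported.

- **Squeeze:** I pinched the knob and pushed until the tool felt about 15.5 N, then held it for 1.2 s. Less the friction, that is about 14.4 N on the spring. The highest averaged reading was 16.1 N, so it stayed under the 20 N limit.
- **Carriage:** I slid it back open and let go. The gap is about 90 mm, worked out from the knob and plate positions.
- **Verdict:** a close view from straight above shows the rider fin about 1.2 mm past the mark, so the spring is weak. This is close: it falls inside the 1.5 mm band where either place is accepted.
- **Final pictures:** the spring lies near the middle of the tray, the jar has not visibly moved, and the gripper is clear of everything. The hammer was outside that last crop and the offcut only partly in it; the arm never went near either.

**Checks that disagreed:**
- The rider and mark positions measured from two wrist views came out too high (66–73 mm). They put the fins only 0.5 mm apart, so I relied on the close view.
- The gap I first worked out, assuming the carriage started fully open, was 62.8 mm, which would have meant a good spring. The carriage had in fact started about 8 mm short of fully open, which agrees with the rider.
- In the last pictures the network found the spring only in the side view; the arm hid the tray from above.

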